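Push a label holder home behind the relay shelf's lip and keep it pressed

TASK

Lift the narrower of the two label holders out of the slotted stand and push it, label side towards the robot as it stands now, straight down behind the lip of the relay shelf, into the empty bay, until the sprung strip under it is fully down and the holder is home. Do not ram it, leave the wider holder in the stand and do not disturb the other things. Finish while still holding the holder pressed home: do not let go, the spring would push it out again.

Things in the scene. Friction and masses are not known exactly. Their poses are not given: they have to be found in the camera images.
- holder: narrower label holder, loose, about 50 g, grey plastic: upright plate 60 mm wide (its y), 72 mm tall. Lower 46 mm: tongue 8 mm thick (its x), the lowest 3 mm 6 x 57 mm; upper 26 mm: grip head 12 mm thick, to pinch from above across its thickness. Paper label on the tongue's -x face. Origin: middle of the underside. Starts upright in either slot of the stand, label to the robot's side
- label_face (a point): point on the holder, in the middle of the grip head's label-side face: 6 mm to -x and 59 mm above the holder's origin
- wide_holder: the wider label holder, the same in all but width (84 mm, 70 g), loose in the stand's other slot. Too wide for the bay; stays in the stand. Origin and axes as for the narrower one
- stand: fixed pale wooden block 70 x 220 x 28 mm (x, y, z) on the table, with two slots side by side (centres at y = +55 and -55 mm in its frame), each 12 mm (x) by 93 mm (y) wide, 18 mm deep, so the slot floors are 10 mm above the table. Origin: middle of its underside
- bay_mouth (a point): middle of the bay's mouth, 52 mm above the table. The bay is an upright pocket between the lip and the board's edge, 66 mm long (shelf's y) and 11.5 mm wide (shelf's x), open at the top; beyond its ends the gap is filled in level with the board. Site axes as the shelf's
- strip (a joint): sprung metal strip, the bay's floor. 0: up, its top 12 mm below the mouth. The holder's underside pushes it straight down, up to 0.010 m (hard stop: underside 22 mm below the mouth, 30 mm above the table; holder's top 102 mm above the table). Spring: 4 N to start, 9 N fully down; let go, it pushes the holder up again
- shelf: fixed low white metal relay shelf on the table, 340 mm wide (y), about 180 mm deep (x), its board's top 52 mm above the table. A turned-up lip runs along its front (-x) edge, its top leaning outwards a little, about 1 mm above the board. Origin: on the table under the middle of the bay; z up, x from lip to board, y along the lip. A relay stands on the board, at least 70 mm behind the bay
- relay_a: a relay, clear case on a black base, 56 x 56 x 82 mm, standing on the shelf board; bystander
- relay_b: a like relay standing on the table, 56 x 56 x 82 mm; bystander
- screwdriver: screwdriver lying on the table; bystander
- brush: brush lying on the table; bystander
- tape: roll of paper tape lying flat, 72 mm across, 19 mm high; bystander
- pliers: pliers lying on the table, about 155 mm long; bystander
- magnifier: hand magnifier lying on the table, 12 mm high; bystander
Things that resemble listed ones, but are neither listed nor needed, are in the scene too. What is shaped like the holder but blue or turquoise is not meant.

How it is judged:
On the way, in this order (a step that is already met when the one before it is completed fails the run):
1. the narrower holder is lifted clear of the stand (height (world z) of holder above 0.045 m), for 0.1 s.
2. the holder is behind the lip and pressed home (value of joint strip above 0.0075 m and x of holder in the frame of shelf between -0.004 and 0.004 m and y of holder in the frame of shelf between -0.006 and 0.006 m and z of holder in the frame of shelf below 0.0335 m and angle between holder's own z axis and vertical below 0.12 rad and x of label_face in the frame of shelf below 0 m and contact force between holder and strip above 3 N and contact force between the fingers and holder above 2 N), for 0.3 s.
At the end, for the whole second after the job is handed in: The narrower holder is upright in the bay, label to the lip side (4 mm across, 6 mm along, 0.12 rad), underside below 33.5 mm, strip 7.5 mm or more down, at rest, pressing the strip with over 3 N, fingers on it with over 2 N; the wider holder moved under 15 mm (all of step 2 and linear speed of holder below 0.02 m/s and distance of wide_holder from where it was at the start of the episode below 0.015 m); the arm keeps its last pose, push and grip.
It fails at once if the holder is rammed against the shelf or its strip (over 45 N) (contact force between holder and shelf above 45 N or contact force between holder and strip above 45 N).
It fails at once if the wider holder is pulled out or shoved (over 15 mm) (distance of wide_holder from where it was at the start of the episode above 0.015 m).
It fails at once if another thing on the bench is disturbed (over 20 mm) (distance of any of relay_a, relay_b, screwdriver, brush, tape, pliers, magnifier from where it was at the start of the episode above 0.02 m).
It also fails if it takes over 38 s, if anything falls off the work surface, if the arm or the gripper's body presses on something with over 40 N, if the wrist force passes 120 N, or if a joint passes its speed limit or range.

ROBOT

A 6-joint arm with a two-finger parallel gripper is mounted at the origin on the work surface. World frame = base frame: x ahead of the robot, y to its left, z up, the work surface at z = 0. Lengths are in m, angles in rad, forces in N, time in s.
With the tool pointing down it reaches from about 0.275 to 0.775 m from the base axis. Payload 14.6 kg.
Tool frame: the origin (TCP) lies at the very end of the fingers, on their centre line; the grasp point (between the pads) lies behind it (bot.hold_point_z is the z of the grasp point in the tool frame, in m); z points along the fingers, y is the direction in which the jaws open and shut (so a half turn about z gives the same grasp; the last joint's range is limited). The gripper opens to 85 mm and grips with 20 to 120 N. Pads are 22 mm wide; open, the fingers measure 114 mm over their backs; the gripper's body (76 mm by 85 mm) begins 54 mm behind the grasp point. The pads swing forward as they close: fully open they stand 13 mm farther back than shut.
Start: joints at [-1.404, 0.263, -0.048, 1.259, 0, 1.415], TCP at [0.166, -0.498, 0.231] pointing down, gripper open.
Joint ranges: [-2.65, 2.65], [-0.89, 1.7], [-1.18, 1.37], [-2.13, 2.11], [-1.35, 1.29], [-3.14, 3.14]. Speed limits (rad/s): [1.89, 1.89, 2.57, 2.79, 3.14, 3.14].

INTERFACE

Orientations are given as [roll, pitch, yaw] about the fixed x, y, z axes, in that order (R = Rz(yaw) Ry(pitch) Rx(roll)).
In Python, from cell import bot gives the robot as it stands.
- The arm moves only by the tool play_rows, never from a script. Its argument "plan" is a list of rows, each an object with "xyz": the shift along the world's x, y, z in m, a list of three; "turn": the turn about the world's z in rad. A call has 1 to 5 rows; each row shifts and turns the commanded pose from where the row before left it; what a row does not reach is not made up. A row lasts 1/12 s, in which the tool goes at most 41.7 mm and 7.16 degrees, less where a joint would pass 70% of its speed; a pose out of reach is approached as far as the arm can. A call with a gripper value outside its range is refused whole. "hand" is the finger opening in m, from 0 to 0.0854, set as the call begins (left out, the last holds). The fingers move at their own pace and stop on an object; the grip force is fixed at half the most. Time passes only in rows, so rows that do not move let the fingers close. It gives the time, the measured TCP pose, the force and the opening at its end, in the units of the state.
- bot.get_obs(): the state, without advancing time (a new reading comes with each control period).
- bot.camera(name): name is "scene" or "top" or "wrist"; returns a dict with "img" (420x560x3 uint8, blue, green, red), "intrinsics" (3x3 intrinsics, pixels), "world_from_camera" (4x4, takes a point from camera to world coordinates); the wrist camera has in their place "mount" (4x4, takes a point from camera to tool coordinates, whose origin is the TCP and whose axes are the flange's). Camera axes: x right, y down, z forward; pixel columns grow to the right and rows downward; lengths in m; the calibration is good to about 2 mm. A picture is of the moment at which its call begins: read the wrist's pose just before it. There is no depth.
- bot.sign_off(): hands the job in, once; it reports no verdict.
The state is a dict: "t": time; "q": joint angles; "qd": joint speeds; "tau": joint torques, N m; "position": TCP position; "eef_rot": TCP orientation; "ft_force": force on the tool from outside, world axes, zero at the start; "moment": the same for the moment, N m; "finger_gap": finger opening in m.
Only numpy, scipy, OpenCV 4.12 (cv2) and the standard library are available. Lean on these libraries where they do the work, as an engineer would, in place of code of your own. Each camera call takes 0.05 s, during which the arm holds its last target. There are 200 camera calls.

## Working session

There is one attempt and no reset: what is moved stays moved. The work goes in short steps, Python scripts to look and compute and a tool call to move; the robot and the scene stay as the last step left them, time stands still between calls to the robot, and variables do not carry over. Pictures are saved under pics/ and viewed, about 8 in all and at most 12, crops included, and the job is handed in when it is done.

Besides the shell and the picture viewer there is one more tool, called after "Request:" as name(argument=value, ...) on one line, values as JSON. play_rows: Moves the arm, as the interface text tells. Its arguments: {"type":"object","properties":{"plan":{"type":"array","items":{"type":"object","properties":{"xyz":{"type":"array","items":{"type":"number"}},"turn":{"type":"number"}}}},"hand":{"type":"number"}},"required":["plan"]}

```bash
mkdir -p pics; cat > h.py <<'E'
import numpy as np, cv2
from cell import bot
from scipy.spatial.transform import Rotation as R
def snap(name,f):
    o=bot.get_obs(); c=bot.camera(name); K=np.array(c["intrinsics"])
    if "world_from_camera" in c: T=np.array(c["world_from_camera"])
    else:
        W=np.eye(4); W[:3,:3]=R.from_euler('xyz',o["eef_rot"]).as_matrix(); W[:3,3]=o["position"]; T=W@np.array(c["mount"])
    cv2.imwrite(f"pics/{f}.png",c["img"]); np.savez(f"pics/{f}.npz",K=K,T=T); return c["img"],K,T
def ray(f,u,v,z):
    d=np.load(f"pics/{f}.npz"); T=d["T"]; r=T[:3,:3]@np.linalg.solve(d["K"],[u,v,1]); o=T[:3,3]
    return o+r*(z-o[2])/r[2]
def proj(f,p):
    d=np.load(f"pics/{f}.npz"); T=d["T"]; q=d["K"]@(T[:3,:3].T@(np.array(p)-T[:3,3])); return q[:2]/q[2]
E
python3 - <<'E'
from h import *
for n in("top","scene"):
    i,K,T=snap(n,n); print(n,K.round(1).tolist(),T.round(3).tolist())
o=bot.get_obs(); print(o, bot.hold_point_z)
a=cv2.imread("pics/top.png");b=cv2.imread("pics/scene.png")
cv2.imwrite("pics/top_v.png",cv2.resize(a,(800,600),interpolation=cv2.INTER_CUBIC))
cv2.imwrite("pics/scene_v.png",cv2.resize(b,(800,600),interpolation=cv2.INTER_CUBIC))
E
```

```text
top [[392.8, 0.0, 280.9], [0.0, 392.8, 213.8], [0.0, 0.0, 1.0]] [[-0.018, -0.996, 0.091, 0.508], [-1.0, 0.018, 0.001, -0.033], [-0.003, -0.09, -0.996, 0.94], [0.0, 0.0, 0.0, 1.0]]
scene [[386.0, 0.0, 276.1], [0.0, 386.0, 208.6], [0.0, 0.0, 1.0]] [[-0.479, 0.693, -0.539, 1.07], [0.878, 0.388, -0.28, 0.257], [0.015, -0.607, -0.794, 0.836], [0.0, 0.0, 0.0, 1.0]]
{'t': 0.1, 'q': array([-1.40429159e+00,  2.63483137e-01, -4.88628997e-02,  1.25941795e+00,
       -1.88924868e-05,  1.41549793e+00]), 'qd': array([ 5.45671086e-05, -2.98117004e-04,  2.54567447e-04, -9.59426654e-04,
       -1.45598805e-03,  2.13668297e-03]), 'tau': array([ 3.25885012e-03, -6.38578820e+01,  3.85062432e+01,  1.00216601e-02,
       -1.12921439e-04,  3.05055949e-05]), 'position': array([ 0.16599442, -0.49780315,  0.2308729 ]), 'eef_rot': array([-3.14063371e+00, -1.31008201e-04,  3.21803078e-01]), 'ft_force': array([ 0.11557959,  0.70590945, -1.39975703]), 'moment': array([-0.03104   ,  0.00718686,  0.02685283]), 'finger_gap': 0.08542715338511016} -0.0187
```

View pics/top_v.png

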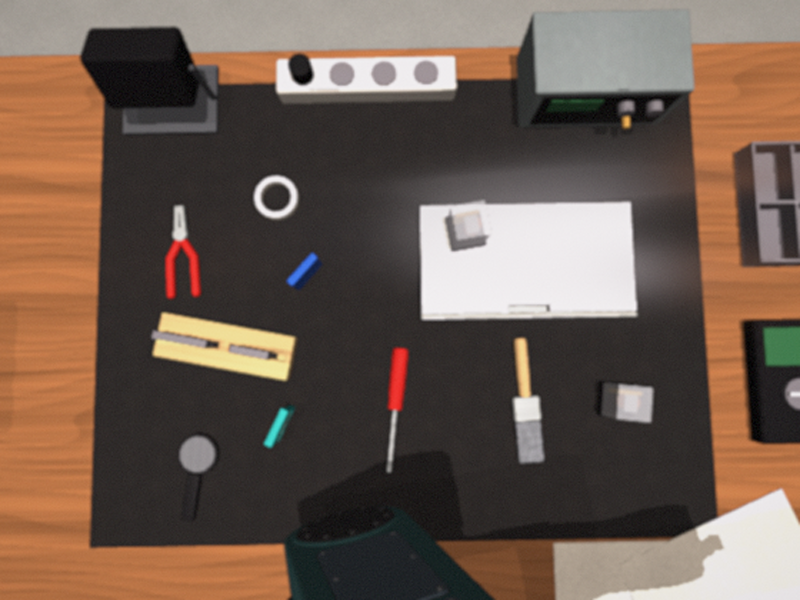

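View pics/scene_v.png

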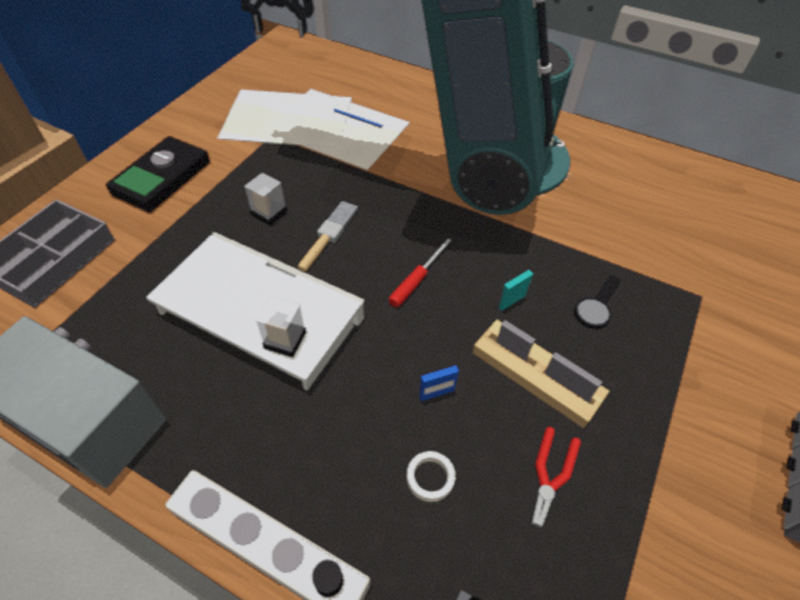

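The top view shows the stand at (225,347). The wider grey holder is in its left slot at (185,340) and the narrower one in its right slot at (252,352). The bay is at (529,308) on the shelf's front edge. The blue (303,270) and turquoise (278,427) pieces are decoys. I'll confirm with an enlarged crop.

```bash
python3 - <<'E'
from h import *
a=cv2.imread("pics/top.png");b=cv2.imread("pics/scene.png")
c1=cv2.resize(a[210:275,100:215],(800,452),interpolation=cv2.INTER_CUBIC)[:300]
c1=cv2.resize(a[215:270,100:215],None,fx=6.9,fy=5.4,interpolation=cv2.INTER_CUBIC)
c2=cv2.resize(a[200:230,285:455],None,fx=4.7,fy=9.4,interpolation=cv2.INTER_CUBIC)
w=800; f=lambda c:cv2.resize(c,(w,298))
cv2.imwrite("pics/crop1.png",np.vstack([f(c1),f(c2)]))
s=.7
for n,u,v,z in[("st TL",162,313,.028),("st TR",296,337,.028),("st BR",288,381,.028),("st BL",152,356,.028),("wideL",153,335,.082),("wideR",218,345,.082),("narL",229,347,.082),("narR",277,356,.082),("bayL",508,307,.052),("bayR",550,308,.052),("lipL",421,317,.053),("lipR",637,314,.053)]:
    print(n,ray("top",u*s,v*s,z).round(4))
E
```

```text
st TL [0.5854 0.3586 0.028 ]
st TR [0.5423 0.1398 0.028 ]
st BR [0.4715 0.1528 0.028 ]
st BL [0.5157 0.3734 0.028 ]
wideL [0.5472 0.3485 0.082 ]
wideR [0.5302 0.2488 0.082 ]
narL [0.5268 0.2319 0.082 ]
narR [0.5118 0.1586 0.082 ]
bayL [ 0.5829 -0.2016  0.052 ]
bayR [ 0.5801 -0.2682  0.052 ]
lipL [ 0.5694 -0.0631  0.053 ]
lipR [ 0.5679 -0.4052  0.053 ]
```

View pics/crop1.png

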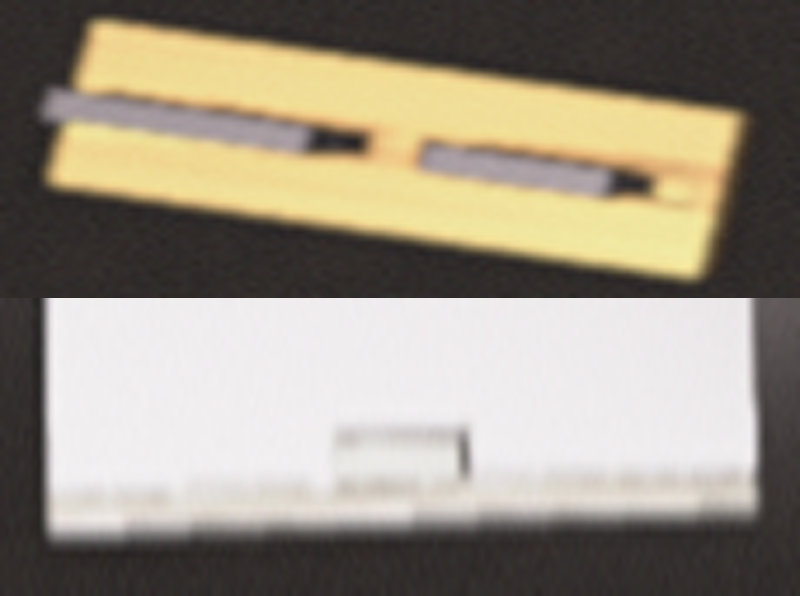

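The crop confirms it: the right-slot grey holder (crop 420–612) is about 74% of the wide one's length, so it is the narrower one. It measures about 0.06–0.07 m long. I'm moving above it for a wrist look.

Request:
play_rows(plan=[{"xyz":[0.0141,0.0277,0],"turn":0.042},{"xyz":[0.0141,0.0277,0],"turn":0.042},{"xyz":[0.0141,0.0277,0],"turn":0.042},{"xyz":[0.0141,0.0277,0],"turn":0.042},{"xyz":[0.0141,0.0277,0],"turn":0.042}])

```text
t: 0.52
position: [0.2368, -0.3581, 0.231]
eef_rot: [-3.141, -0.0, 0.533]
ft_force: [1.0, 0.2, 0.1]
finger_gap: 0.0853
```

Request:
play_rows(plan=[{"xyz":[0.0141,0.0277,0],"turn":0.042},{"xyz":[0.0141,0.0277,0],"turn":0.042},{"xyz":[0.0141,0.0277,0],"turn":0.042},{"xyz":[0.0141,0.0277,0],"turn":0.042},{"xyz":[0.0141,0.0277,0],"turn":0.042}])

```text
t: 0.93
position: [0.3072, -0.2195, 0.2312]
eef_rot: [-3.141, 0.0, 0.743]
ft_force: [1.6, -0.9, 0.5]
finger_gap: 0.0853
```

Request:
play_rows(plan=[{"xyz":[0.0141,0.0277,0],"turn":0.042},{"xyz":[0.0141,0.0277,0],"turn":0.042},{"xyz":[0.0141,0.0277,0],"turn":0.042},{"xyz":[0.0141,0.0277,0],"turn":0.042},{"xyz":[0.0141,0.0277,0],"turn":0.042}])

```text
t: 1.35
position: [0.3778, -0.081, 0.2312]
eef_rot: [-3.141, 0.0, 0.954]
ft_force: [0.2, -0.1, 0.1]
finger_gap: 0.0854
```

Request:
play_rows(plan=[{"xyz":[0.0141,0.0277,0],"turn":0.042},{"xyz":[0.0141,0.0277,0],"turn":0.042},{"xyz":[0.0141,0.0277,0],"turn":0.042},{"xyz":[0.0141,0.0277,0],"turn":0.042},{"xyz":[0.0141,0.0277,0],"turn":0.042}])

```text
t: 1.77
position: [0.4483, 0.0576, 0.2311]
eef_rot: [-3.141, 0.0, 1.164]
ft_force: [0.4, -0.9, 0.2]
finger_gap: 0.0854
```

Request:
play_rows(plan=[{"xyz":[0.0141,0.0277,0],"turn":0.042},{"xyz":[0.0141,0.0277,0],"turn":0.042},{"xyz":[0.0141,0.0277,0],"turn":0.042},{"xyz":[0.0141,0.0277,0],"turn":0.042},{"xyz":[0.0141,0.0277,0],"turn":0.042}])

```text
t: 2.18
position: [0.5188, 0.1961, 0.231]
eef_rot: [-3.141, 0.0, 1.374]
ft_force: [0.6, -0.9, -0.2]
finger_gap: 0.0858
```

Request:
play_rows(plan=[{"xyz":[0,0,0],"turn":0}])

```text
t: 2.27
position: [0.52, 0.1982, 0.2302]
eef_rot: [-3.141, -0.001, 1.377]
ft_force: [1.1, 0.5, 0.0]
finger_gap: 0.0854
```

```bash
python3 - <<'E'
from h import *
i,K,T=snap("wrist","w1"); o=bot.get_obs(); print(o["t"],o["position"],o["eef_rot"],o["ft_force"]); print(K.round(1).tolist(),T.round(3).tolist())
print("exp L,R", proj("w1",[.5268,.2319,.082]),proj("w1",[.5118,.1586,.082]))
cv2.imwrite("pics/w1_v.png",cv2.resize(i,(800,600),interpolation=cv2.INTER_CUBIC))
E
```

```text
2.3167 [0.51902243 0.19638589 0.23030983] [-3.14045517e+00  2.66902207e-04  1.37493693e+00] [-0.43584097 -0.33149082 -0.02176557]
[[313.6, 0.0, 284.2], [0.0, 313.6, 208.3], [0.0, 0.0, 1.0]] [[0.981, -0.182, -0.065, 0.536], [-0.193, -0.927, -0.32, 0.281], [-0.002, 0.327, -0.945, 0.374], [0.0, 0.0, 0.0, 1.0]]
exp L,R [285.38247466 156.67128938] [284.70861012 230.68324459]
```

View pics/w1_v.png

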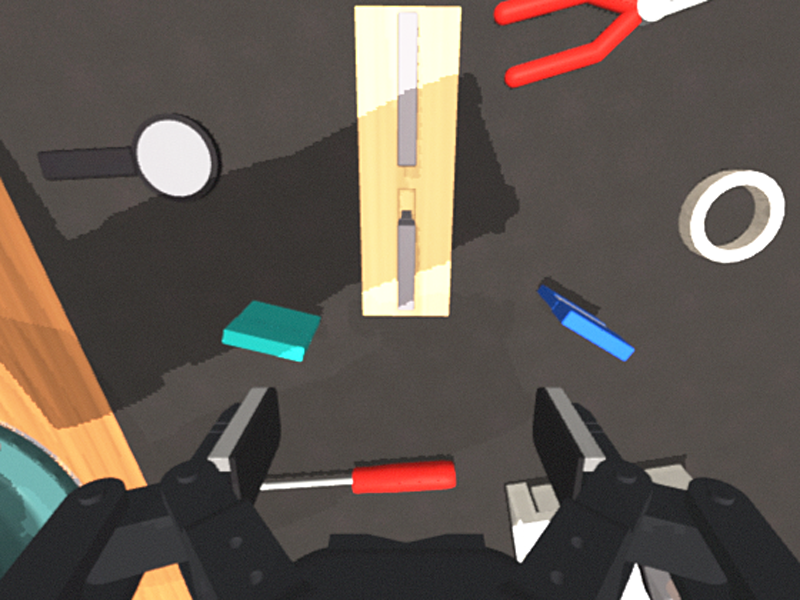

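The wrist view shows the narrow holder's top face at x 399–415, y 224–311, with its dark +y end face just above. The wide holder is at y 12–166, the screwdriver lies near (400,478), and nothing is close to the fingers.

```bash
python3 - <<'E'
from h import *
s=.7
for n,u,v,z in[("L",407,224,.082),("R",406,311,.082),("Llo",399,250,.082),("Lhi",415,250,.082),("wL",407.5,12,.082),("wR",407,166,.082),("stTL",355,6,.028),("stTR",461,6,.028),("stBL",363,316,.028),("stBR",449,316,.028)]:
    print(n,ray("w1",u*s,v*s,z).round(4))
print("top cam")
for n,u,v,z in[("L",160.4,243.8,.082),("R",188,248.8,.082),("bayTL",356.2,213.3,.052),("bayTR",384.7,213.3,.052),("bayBL",356.2,219.3,.053),("bayBR",384.7,219.3,.053),("lipL",295,224.6,.053),("lipR",445.7,221.8,.053),("bdL",420*s,206*s,.052),("bdR",632*s,203*s,.052)]:
    print(n,ray("top",u,v,z).round(4))
E
```

```text
L [0.5263 0.2319 0.082 ]
R [0.514  0.1725 0.082 ]
Llo [0.5178 0.2159 0.082 ]
Lhi [0.5282 0.2139 0.082 ]
wL [0.5496 0.3495 0.082 ]
wR [0.5333 0.2675 0.082 ]
stTL [0.5185 0.3723 0.028 ]
stTR [0.5878 0.3586 0.028 ]
stBL [0.4741 0.1548 0.028 ]
stBR [0.544  0.1412 0.028 ]
top cam
L [0.5248 0.2317 0.082 ]
R [0.5129 0.1714 0.082 ]
bayTL [ 0.5865 -0.2031  0.052 ]
bayTR [ 0.5853 -0.2678  0.052 ]
bayBL [ 0.5728 -0.2025  0.053 ]
bayBR [ 0.5716 -0.2669  0.053 ]
lipL [ 0.5633 -0.0637  0.053 ]
lipR [ 0.5634 -0.4045  0.053 ]
bdL [ 0.7492 -0.0653  0.052 ]
bdR [ 0.7477 -0.4077  0.052 ]
```

Request:
play_rows(plan=[{"xyz":[0.0005,0.003,-0.03],"turn":-0.002},{"xyz":[0.0005,0.003,-0.03],"turn":0},{"xyz":[0,0,-0.03],"turn":0},{"xyz":[0,0,-0.03],"turn":0},{"xyz":[0,0,-0.025],"turn":0}])

```text
t: 2.73
position: [0.5184, 0.1996, 0.0844]
eef_rot: [-3.14, 0.001, 1.369]
ft_force: [0.1, 0.6, -0.0]
finger_gap: 0.0855
```

Request:
play_rows(plan=[{"xyz":[0,0,-0.018],"turn":0},{"xyz":[0,0,-0.01],"turn":0},{"xyz":[0,0,-0.005],"turn":0},{"xyz":[0,0,0],"turn":0},{"xyz":[0,0,0],"turn":0}])

```text
t: 3.15
position: [0.5199, 0.2003, 0.0541]
eef_rot: [3.141, -0.0, 1.369]
ft_force: [-0.9, -0.1, 0.0]
finger_gap: 0.0854
```

Request:
play_rows(plan=[{"xyz":[0,0,0]},{"xyz":[0,0,0]},{"xyz":[0,0,0]},{"xyz":[0,0,0]},{"xyz":[0,0,0]}], hand=0.0)

```text
$.plan[0]: bad value
```

Request:
play_rows(plan=[{"xyz":[0,0,0]},{"xyz":[0,0,0]},{"xyz":[0,0,0]},{"xyz":[0,0,0]},{"xyz":[0,0,0]}])

```text
$.plan[0]: bad value
```

Request:
play_rows(plan=[{"xyz":[0,0.002,-0.002],"turn":0},{"xyz":[0,0,0],"turn":0},{"xyz":[0,0,0],"turn":0}])

```text
t: 3.4
position: [0.5198, 0.2027, 0.0519]
eef_rot: [3.141, -0.0, 1.37]
ft_force: [1.3, -0.3, -0.4]
finger_gap: 0.0855
```

Request:
play_rows(plan=[{"xyz":[0,0,0],"turn":0},{"xyz":[0,0,0],"turn":0},{"xyz":[0,0,0],"turn":0},{"xyz":[0,0,0],"turn":0},{"xyz":[0,0,0],"turn":0}], hand=0.0)

```text
t: 3.82
position: [0.5195, 0.2024, 0.0513]
eef_rot: [-3.142, 0.0, 1.37]
ft_force: [0.4, 0.2, 0.1]
finger_gap: 0.0256
```

Request:
play_rows(plan=[{"xyz":[0,0,0],"turn":0},{"xyz":[0,0,0],"turn":0},{"xyz":[0,0,0],"turn":0},{"xyz":[0,0,0],"turn":0},{"xyz":[0,0,0],"turn":0}])

```text
t: 4.23
position: [0.5197, 0.2024, 0.0514]
eef_rot: [3.141, -0.0, 1.37]
ft_force: [0.7, 0.4, 3.1]
finger_gap: 0.011
```

Gap 11 mm, so the holder is gripped. I'm lifting straight up and then going over to the shelf.

Request:
play_rows(plan=[{"xyz":[0,0,0.01],"turn":0},{"xyz":[0,0,0.02],"turn":0},{"xyz":[0,0,0.03],"turn":0},{"xyz":[0,0,0.03],"turn":0},{"xyz":[0,0,0.03],"turn":0}])

```text
t: 4.65
position: [0.519, 0.2023, 0.1732]
eef_rot: [-3.141, 0.0, 1.37]
ft_force: [1.3, -0.5, -0.4]
finger_gap: 0.011
```

Request:
play_rows(plan=[{"xyz":[0,0,0.02],"turn":0},{"xyz":[0,0,0.01],"turn":0},{"xyz":[0,0,0],"turn":0},{"xyz":[0,0,0],"turn":0}])

```text
t: 4.98
position: [0.5195, 0.2025, 0.2016]
eef_rot: [3.141, -0.0, 1.37]
ft_force: [0.1, -0.8, -0.4]
finger_gap: 0.0113
```

Request:
play_rows(plan=[{"xyz":[0.004,-0.031,0],"turn":0.013},{"xyz":[0.004,-0.031,0],"turn":0.013},{"xyz":[0.004,-0.031,0],"turn":0.013},{"xyz":[0.004,-0.031,0],"turn":0.013},{"xyz":[0.004,-0.031,0],"turn":0.013}])

```text
t: 5.4
position: [0.5388, 0.0461, 0.2001]
eef_rot: [-3.14, 0.0, 1.436]
ft_force: [0.7, 0.5, -0.0]
finger_gap: 0.0112
```

Request:
play_rows(plan=[{"xyz":[0.004,-0.031,0],"turn":0.013},{"xyz":[0.004,-0.031,0],"turn":0.013},{"xyz":[0.004,-0.031,0],"turn":0.013},{"xyz":[0.004,-0.031,0],"turn":0.013},{"xyz":[0.004,-0.031,0],"turn":0.013}])

```text
t: 5.82
position: [0.5588, -0.1089, 0.2001]
eef_rot: [-3.14, -0.001, 1.5]
ft_force: [0.8, 0.1, -0.3]
finger_gap: 0.0114
```

Request:
play_rows(plan=[{"xyz":[0.004,-0.031,0],"turn":0.013},{"xyz":[0.004,-0.031,0],"turn":0.013},{"xyz":[0.004,-0.031,0],"turn":0.013},{"xyz":[0.004,-0.031,0],"turn":0.013},{"xyz":[0.004,-0.031,0],"turn":0.013}])

```text
t: 6.23
position: [0.579, -0.2638, 0.1999]
eef_rot: [-3.14, -0.001, 1.565]
ft_force: [1.1, -0.6, -0.4]
finger_gap: 0.0109
```

Request:
play_rows(plan=[{"xyz":[0,0,0],"turn":0},{"xyz":[0,0,0],"turn":0},{"xyz":[0,0,0],"turn":0}])

```text
t: 6.48
position: [0.579, -0.262, 0.2002]
eef_rot: [-3.14, -0.001, 1.564]
ft_force: [-0.7, 0.9, -1.0]
finger_gap: 0.0112
```

```bash
python3 - <<'E'
from h import *
i,K,T=snap("wrist","w2"); o=bot.get_obs(); print(o["t"],o["position"],o["eef_rot"],o["ft_force"],o["finger_gap"])
cv2.imwrite("pics/w2_v.png",cv2.resize(i,(800,600),interpolation=cv2.INTER_CUBIC))
print("exp bay", proj("w2",[.579,-.202,.052])/.7,proj("w2",[.579,-.268,.052])/.7)
E
```

```text
6.5333 [ 0.57917172 -0.26161307  0.20063147] [-3.14042199e+00 -8.73136279e-04  1.56513545e+00] [ 0.82655542  0.7965294  -0.5063478 ] 0.010800299683971431
exp bay [407.0061801  183.84021469] [407.5853396  283.36789464]
```

View pics/w2_v.png

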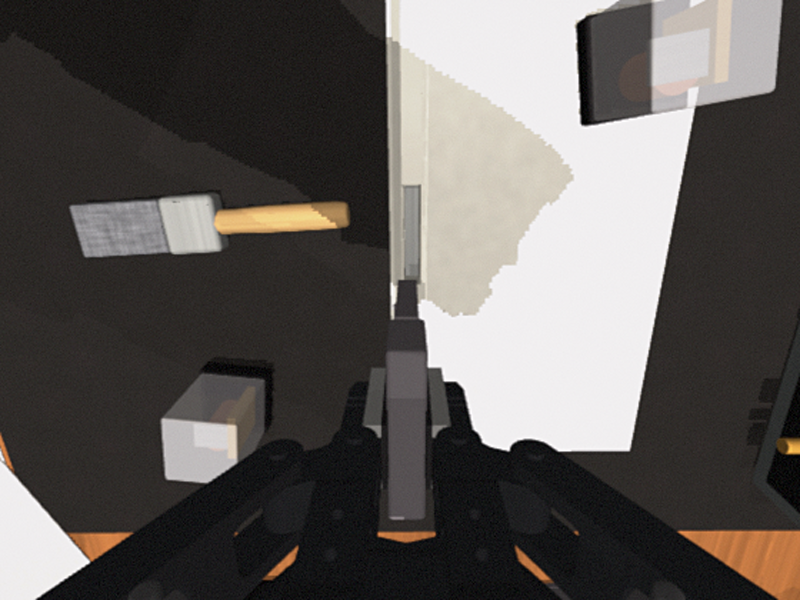

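The wrist view shows the bay at x 403–421, y 185–280, the held holder's tongue at about x 396–418, y 280–318, and its head below that. The brush handle and relay_a are clear. I'm enlarging the view to get exact edges.

```bash
python3 - <<'E'
from h import *
i=cv2.imread("pics/w2.png")
c=i[120:270,262:318]   # 150 x 56
a=cv2.resize(c[:80],None,fx=7,fy=7,interpolation=cv2.INTER_CUBIC)
b=cv2.resize(c[70:150],None,fx=7,fy=7,interpolation=cv2.INTER_CUBIC)
cv2.imwrite("pics/crop2.png",np.hstack([a,b]))
g=cv2.cvtColor(i,cv2.COLOR_BGR2GRAY)
for v in(140,155,170,185,200,212,230,245): print(v,g[v,268:306].tolist())
print("col", [(v,int(g[v,288])) for v in list(range(124,136))+list(range(186,226))])
E
```

```text
140 [26, 27, 21, 32, 115, 181, 177, 162, 153, 156, 154, 149, 161, 179, 164, 144, 150, 149, 149, 147, 145, 146, 152, 154, 144, 110, 141, 211, 210, 212, 218, 204, 197, 200, 203, 203, 199, 197]
155 [27, 26, 22, 28, 92, 155, 174, 163, 152, 150, 152, 151, 161, 174, 147, 140, 147, 150, 147, 149, 142, 140, 150, 152, 140, 100, 144, 213, 218, 225, 224, 209, 200, 201, 203, 202, 202, 204]
170 [24, 27, 28, 27, 67, 137, 179, 170, 154, 153, 154, 156, 158, 171, 165, 144, 144, 142, 143, 143, 143, 144, 142, 151, 141, 114, 153, 214, 226, 224, 215, 201, 202, 201, 203, 201, 203, 202]
185 [48, 45, 43, 45, 60, 127, 181, 173, 159, 154, 156, 152, 159, 174, 164, 134, 141, 138, 129, 121, 123, 122, 128, 130, 112, 92, 153, 216, 225, 223, 217, 197, 198, 198, 199, 200, 196, 201]
200 [45, 46, 42, 35, 55, 175, 253, 236, 201, 193, 114, 53, 47, 49, 50, 53, 51, 51, 54, 50, 54, 52, 50, 96, 158, 182, 179, 179, 177, 197, 215, 200, 195, 194, 197, 196, 198, 193]
212 [41, 41, 39, 35, 44, 136, 228, 237, 163, 81, 45, 49, 48, 53, 50, 50, 52, 50, 52, 48, 50, 49, 46, 51, 133, 205, 224, 242, 241, 240, 240, 240, 241, 243, 235, 214
[... 239 characters left out ...]
64, 66, 66, 63, 66, 60, 61, 58, 61, 60, 60, 64, 63, 61, 58, 48, 78, 183, 250, 243, 240, 240, 239, 240]
col [(124, 209), (125, 208), (126, 208), (127, 214), (128, 207), (129, 178), (130, 125), (131, 128), (132, 145), (133, 143), (134, 145), (135, 143), (186, 121), (187, 124), (188, 121), (189, 121), (190, 122), (191, 123), (192, 121), (193, 108), (194, 104), (195, 91), (196, 53), (197, 53), (198, 53), (199, 53), (200, 54), (201, 50), (202, 52), (203, 52), (204, 49), (205, 53), (206, 52), (207, 51), (208, 48), (209, 48), (210, 52), (211, 50), (212, 50), (213, 49), (214, 50), (215, 56), (216, 53), (217, 51), (218, 52), (219, 48), (220, 48), (221, 60), (222, 83), (223, 70), (224, 51), (225, 51)]
```

View pics/crop2.png

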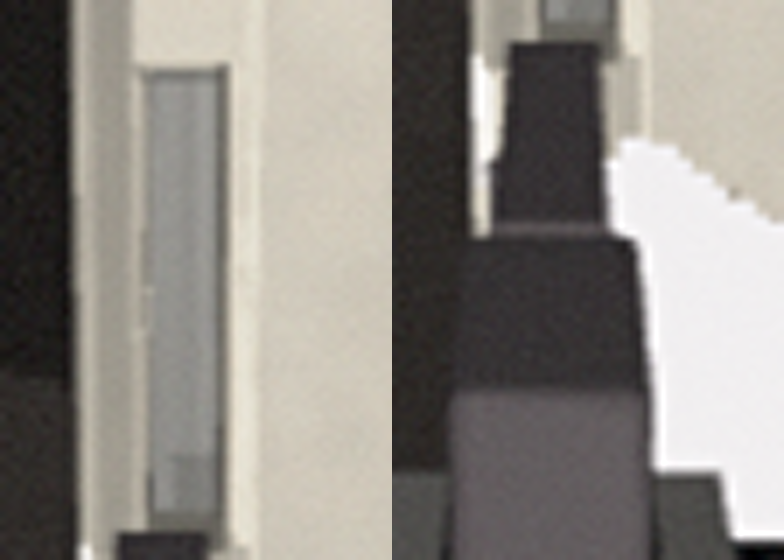

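```bash
python3 - <<'E'
from h import *
print("cam",np.load("pics/w2.npz")["T"][:3,3])
for n,u,v,z in[("lip@160",281.7,160,.052),("brd@160",294.4,160,.052),("lip@135",281.6,135,.052),("lip@190",282,190,.052),("brd@135",294.4,135,.052),("brd@190",294.9,190,.052),("end+y",288,129.5,.052),("strip-y",288,193.4,.040),
 ("outerlip@125",272.5,125,.053),("outerlip@190",273,190,.053),
 ("hold botL",279,196.1,.1592),("hold botR",291.4,196.1,.1592),("tongue topL",276.7,222.9,.2052),("tongue topR",292.7,222.9,.2052),("headbotL",273.1,224,.2052),("headbotR",296.7,224,.2052),("headtopL",270.3,245.7,.2312),("headtopR",298.1,245.7,.2312)]:
    print(n,ray("w2",u,v,z).round(4))
E
```

```text
cam [ 0.57935556 -0.17753517  0.34385738]
lip@160 [ 0.5758 -0.2305  0.052 ]
brd@160 [ 0.5877 -0.2305  0.052 ]
lip@135 [ 0.576  -0.2076  0.052 ]
lip@190 [ 0.5759 -0.2595  0.052 ]
brd@135 [ 0.5876 -0.2076  0.052 ]
brd@190 [ 0.5883 -0.2596  0.052 ]
end+y [ 0.5818 -0.2027  0.052 ]
strip-y [ 0.5817 -0.2665  0.04  ]
outerlip@125 [ 0.5679 -0.1986  0.053 ]
outerlip@190 [ 0.5672 -0.2592  0.053 ]
hold botL [ 0.5753 -0.2333  0.1592]
hold botR [ 0.5829 -0.2333  0.1592]
tongue topL [ 0.575  -0.2327  0.2052]
tongue topR [ 0.5826 -0.2327  0.2052]
headbotL [ 0.5733 -0.2333  0.2052]
headbotR [ 0.5845 -0.2333  0.2052]
headtopL [ 0.5732 -0.2321  0.2312]
headtopR [ 0.5842 -0.2321  0.2312]
```

Measured: the bay is 11.8 mm wide against 11.5 given, centred at (0.5818, -0.235). The holder is upright, centred at (0.579, -0.2625) with its underside at about 0.159. The shift needed is (+0.0028, +0.028). I'll move over, go down to about 20 mm above the mouth and check.

Request:
play_rows(plan=[{"xyz":[0.0008,0.007,-0.01],"turn":0},{"xyz":[0.001,0.014,-0.025],"turn":0},{"xyz":[0.001,0.007,-0.025],"turn":0},{"xyz":[0,0,-0.015],"turn":0},{"xyz":[0,0,-0.008],"turn":0}])

```text
t: 6.95
position: [0.5814, -0.2324, 0.1164]
eef_rot: [-3.139, -0.001, 1.567]
ft_force: [-0.7, -0.1, -2.1]
finger_gap: 0.0113
```

Request:
play_rows(plan=[{"xyz":[0,0,0],"turn":0},{"xyz":[0,0,0],"turn":0},{"xyz":[0,0,0],"turn":0},{"xyz":[0,0,0],"turn":0}])

```text
t: 7.28
position: [0.5828, -0.2349, 0.1194]
eef_rot: [3.14, 0.001, 1.565]
ft_force: [-0.2, -0.2, -0.9]
finger_gap: 0.0112
```

```bash
python3 - <<'E'
from h import *
i,K,T=snap("wrist","w3"); o=bot.get_obs(); print(o["t"],o["position"],o["eef_rot"],o["ft_force"],o["finger_gap"])
c=i[120:290,230:345]; cv2.imwrite("pics/w3_v.png",cv2.resize(c,None,fx=3.5*1.9/1.9,fy=3.5,interpolation=cv2.INTER_CUBIC))
E
```

```text
7.3333 [ 0.58276793 -0.23487422  0.11928648] [3.14020972e+00 7.73154125e-04 1.56469132e+00] [-0.19289464  0.16804022 -0.67763867] 0.010999295812465467
```

View pics/w3_v.png

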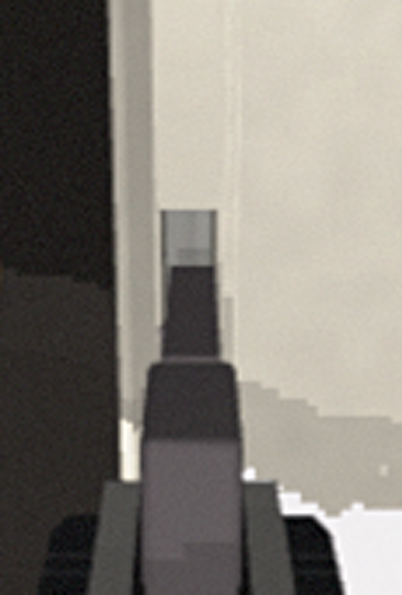

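The view shows the bay at crop x 160–217 with its +y end at row 209. The holder's lower edge is at row 266, x 168–215, slightly right of centre.

```bash
python3 - <<'E'
from h import *
f=lambda x,y,z:ray("w3",230+x/3.5,120+y/3.5,z).round(4)
i=cv2.imread("pics/w3.png",0)
for v in(183,188,198,210,216): print(v,i[v,268:302].tolist())
print([(v,int(i[v,285])) for v in range(174,200)])
print("end",f(189,209.5,.052),"L",f(160,235,.052),"R",f(217,235,.052))
zb=.1193-.0414
print("bot",f(168,266,zb),f(215,266,zb),"tong top",f(162,357,zb+.046),f(220,357,zb+.046), "head", f(146,375,zb+.047),f(238,375,zb+.047))
for k in range(3):
    o=bot.get_obs(); print(o["position"],o["q"])
E
```

```text
183 [151, 150, 151, 153, 147, 160, 188, 175, 100, 117, 140, 140, 144, 141, 142, 138, 134, 138, 146, 145, 149, 142, 110, 124, 186, 209, 211, 205, 207, 212, 205, 201, 202, 199]
188 [153, 152, 151, 152, 147, 160, 178, 175, 99, 118, 142, 142, 141, 142, 139, 136, 136, 139, 144, 146, 147, 139, 104, 121, 185, 206, 205, 199, 205, 209, 204, 201, 201, 201]
198 [155, 152, 151, 152, 150, 155, 178, 182, 116, 94, 85, 51, 48, 52, 51, 51, 47, 50, 50, 49, 52, 48, 49, 96, 158, 190, 206, 206, 204, 207, 201, 202, 201, 200]
210 [150, 151, 150, 152, 155, 150, 174, 184, 119, 84, 50, 47, 51, 53, 51, 51, 55, 45, 51, 53, 52, 50, 48, 52, 120, 182, 173, 173, 188, 211, 201, 202, 199, 200]
216 [152, 152, 150, 152, 150, 153, 163, 153, 86, 53, 49, 47, 49, 50, 53, 52, 51, 52, 53, 47, 48, 47, 48, 51, 99, 161, 176, 177, 187, 205, 202, 201, 200, 203]
[(174, 202), (175, 204), (176, 201), (177, 200), (178, 204), (179, 195), (180, 137), (181, 132), (182, 137), (183, 138), (184, 135), (185, 139), (186, 136), (187, 140), (188, 139), (189, 140), (190, 136), (191, 121), (192, 119), (193, 123), (194, 123), (195, 113), (196, 50), (197, 47), (198, 50), (199, 53)]
end [ 0.5822 -0.2026  0.052 ] L [ 0.5764 -0.2077  0.052 ] R [ 0.5878 -0.2078  0.052 ]
bot [ 0.5785 -0.2063  0.0779] [ 0.5868 -0.2064  0.0779] tong top [ 0.5786 -0.2053  0.1239] [ 0.5865 -0.2053  0.1239] head [ 0.5764 -0.2075  0.1249] [ 0.5889 -0.2076  0.1249]
[ 0.58276793 -0.23487422  0.11928648] [-5.12711523e-01  4.87400733e-01 -2.72525116e-03  1.07908597e+00
 -5.02442328e-06  1.06418927e+00]
[ 0.58276793 -0.23487422  0.11928648] [-5.12711523e-01  4.87400733e-01 -2.72525116e-03  1.07908597e+00
 -5.02442328e-06  1.06418927e+00]
[ 0.58276793 -0.23487422  0.11928648] [-5.12711523e-01  4.87400733e-01 -2.72525116e-03  1.07908597e+00
 -5.02442328e-06  1.06418927e+00]
```

The holder is centred in y with a 3 mm end gap, and x is within 0.5 mm. I'm descending gently.

Request:
play_rows(plan=[{"xyz":[-0.0005,0,-0.005],"turn":0},{"xyz":[0,0,-0.005],"turn":0},{"xyz":[0,0,-0.005],"turn":0},{"xyz":[0,0,-0.004],"turn":0},{"xyz":[0,0,-0.003],"turn":0}])

```text
t: 7.75
position: [0.5816, -0.2344, 0.0955]
eef_rot: [-3.141, -0.0, 1.565]
ft_force: [0.5, 0.2, -0.5]
finger_gap: 0.0111
```

Request:
play_rows(plan=[{"xyz":[0,0,-0.002],"turn":0},{"xyz":[0,0,-0.002],"turn":0},{"xyz":[0,0,-0.002],"turn":0},{"xyz":[0,0,0],"turn":0},{"xyz":[0,0,0],"turn":0}])

```text
t: 8.17
position: [0.5818, -0.2345, 0.0903]
eef_rot: [-3.142, 0.0, 1.565]
ft_force: [0.6, -0.1, -0.8]
finger_gap: 0.0114
```

Underside is at about 0.049, so it is inside the mouth with no contact force. Continuing.

Request:
play_rows(plan=[{"xyz":[0,0,-0.002],"turn":0},{"xyz":[0,0,-0.002],"turn":0},{"xyz":[0,0,-0.002],"turn":0},{"xyz":[0,0,-0.001],"turn":0},{"xyz":[0,0,0],"turn":0}])

```text
t: 8.58
position: [0.5817, -0.2345, 0.083]
eef_rot: [-3.141, -0.0, 1.565]
ft_force: [0.2, -0.5, -1.0]
finger_gap: 0.011
```

Request:
play_rows(plan=[{"xyz":[0,0,-0.001],"turn":0},{"xyz":[0,0,-0.001],"turn":0},{"xyz":[0,0,-0.001],"turn":0},{"xyz":[0,0,0],"turn":0},{"xyz":[0,0,0],"turn":0}])

```text
t: 9.0
position: [0.5819, -0.2346, 0.0805]
eef_rot: [3.141, 0.0, 1.565]
ft_force: [-0.3, 0.1, 3.4]
finger_gap: 0.011
```

Contact with the strip came where predicted, at about 4 N. Pressing on.

Request:
play_rows(plan=[{"xyz":[0,0,-0.001],"turn":0},{"xyz":[0,0,-0.001],"turn":0},{"xyz":[0,0,-0.001],"turn":0},{"xyz":[0,0,-0.001],"turn":0},{"xyz":[0,0,0],"turn":0}])

```text
t: 9.42
position: [0.582, -0.2346, 0.0762]
eef_rot: [3.141, 0.0, 1.565]
ft_force: [-0.4, 0.7, 6.2]
finger_gap: 0.0114
```

Request:
play_rows(plan=[{"xyz":[0,0,-0.001],"turn":0},{"xyz":[0,0,-0.001],"turn":0},{"xyz":[0,0,-0.001],"turn":0},{"xyz":[0,0,0],"turn":0},{"xyz":[0,0,0],"turn":0}])

```text
t: 9.83
position: [0.582, -0.2346, 0.0735]
eef_rot: [3.141, 0.0, 1.565]
ft_force: [-0.4, -0.2, 6.6]
finger_gap: 0.0111
```

Request:
play_rows(plan=[{"xyz":[0,0,-0.0005],"turn":0},{"xyz":[0,0,-0.0005],"turn":0},{"xyz":[0,0,0],"turn":0},{"xyz":[0,0,0],"turn":0}])

```text
t: 10.17
position: [0.5819, -0.2346, 0.0725]
eef_rot: [3.141, 0.0, 1.565]
ft_force: [-1.8, 0.8, 7.7]
finger_gap: 0.0109
```

Request:
play_rows(plan=[{"xyz":[0,0,-0.0005],"turn":0},{"xyz":[0,0,-0.0005],"turn":0},{"xyz":[0,0,0],"turn":0},{"xyz":[0,0,0],"turn":0}])

```text
t: 10.5
position: [0.582, -0.2346, 0.0716]
eef_rot: [3.141, 0.0, 1.565]
ft_force: [-0.4, 0.6, 7.7]
finger_gap: 0.0111
```

Request:
play_rows(plan=[{"xyz":[0,0,-0.0005],"turn":0},{"xyz":[0,0,0],"turn":0},{"xyz":[0,0,0],"turn":0}])

```text
t: 10.75
position: [0.582, -0.2346, 0.0714]
eef_rot: [3.141, 0.0, 1.565]
ft_force: [-2.7, 2.2, 11.9]
finger_gap: 0.011
```

Request:
play_rows(plan=[{"xyz":[0,0,-0.0005],"turn":0},{"xyz":[0,0,0],"turn":0},{"xyz":[0,0,0],"turn":0}])

```text
t: 11.0
position: [0.5821, -0.2347, 0.0713]
eef_rot: [3.14, 0.001, 1.565]
ft_force: [-3.5, 2.8, 16.3]
finger_gap: 0.011
```

Hard stop reached: the force rose from 7.7 to 16 N with almost no travel, at TCP z 0.0713 against 0.0714 predicted. I'll hold and check.

Request:
play_rows(plan=[{"xyz":[0,0,0],"turn":0},{"xyz":[0,0,0],"turn":0},{"xyz":[0,0,0],"turn":0},{"xyz":[0,0,0],"turn":0},{"xyz":[0,0,0],"turn":0}])

```text
t: 11.42
position: [0.5821, -0.2347, 0.0713]
eef_rot: [3.14, 0.001, 1.565]
ft_force: [-3.2, 1.5, 18.0]
finger_gap: 0.0111
```

```bash
python3 - <<'E'
from h import *
i,K,T=snap("wrist","w4"); j,_,_=snap("top","t4"); o=bot.get_obs(); print(o["t"],o["position"],o["ft_force"],o["finger_gap"])
cv2.imwrite("pics/w4_v.png",np.hstack([cv2.resize(i,(400,300)),cv2.resize(j,(400,300),interpolation=cv2.INTER_AREA)]))
E
```

```text
11.5167 [ 0.58208626 -0.2346901   0.0713293 ] [-3.73325426  1.75884225 17.44113613] 0.010852606064030462
```

View pics/w4_v.png

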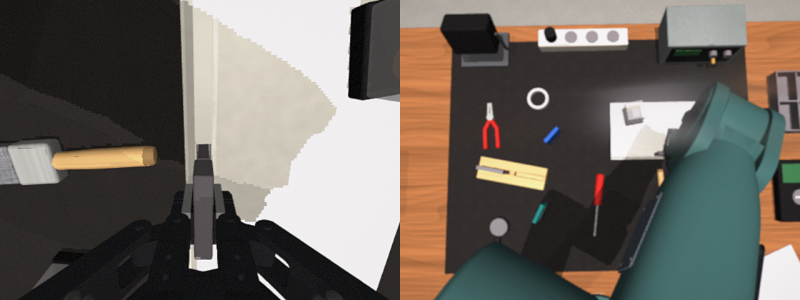

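The left image shows the holder seated in the bay at (203,155). The right image shows the wide holder still in the stand at (492,170), and the things still in view are where they were. Handing in.

```bash
python3 -c "
from cell import bot
print(bot.sign_off())"
```

```text
the job is handed in; nothing more can be done
None
```

The narrower grey holder is in the relay shelf's bay, label towards the robot, and the gripper is still holding it pressed home. I handed the job in at about 11.5 s; the hand-in gives no verdict.

**Pressed home:** the strip was touched at a TCP height of about 0.081 m. The upward force reached about 8 N, then rose to 17–18 N with almost no further travel at 0.0713 m. I had predicted 0.0714 m for the hard stop, so the underside is about 30 mm above the table. The highest force I read was 18 N, well under the 45 N limit.

**Position:** just above the mouth, the wrist camera put the holder within about 0.5 mm of the bay's centre across, with the expected 3 mm gap at the +y end. I took out that 0.5 mm on the way down. I didn't measure the holder's position again once it was in the bay, but the arm stayed on target.

**Side force:** a small sideways force of about 4 N remained at the end, so the holder may be lightly touching a wall.

**Grip:** the opening read 11 mm on the 12 mm head, and stayed there the whole time.

**Other things:** the last pictures show the wider holder still in the stand. The bystanders I could see looked unmoved, but that was by eye. The arm hid part of the bench from the top camera, including relay_b and most of the brush.

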